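# Put the flat brush and the spatula back in the bench tray

### The arm

A 6-joint arm with a two-finger parallel gripper is mounted at the origin on the work surface. World frame = base frame: x ahead of the robot, y to its left, z up, the work surface at z = 0. Lengths are in m, angles in rad, forces in N, time in s.
With the tool pointing down it reaches from about 0.425 to 0.95 m from the base axis. Payload 3.5 kg.
Tool frame: the origin (TCP) lies midway between the tips of the shut fingers; the grasp point (between the pads) lies 19 mm behind it; z points along the fingers, x is the direction in which the jaws open and shut, and the axes are right-handed (so a half turn about z gives the same grasp; the last joint's range is limited). The gripper opens to 85 mm and grips with 20 to 120 N. Pads are 22 mm wide; open, the fingers measure 114 mm over their backs; the gripper's body (76 mm by 85 mm) begins 54 mm behind the grasp point. The pads swing forward as they close: fully open they stand 13 mm farther back than shut.
Start: joints at [1.096, 0.286, 1.577, -0, 1.279, -0.15], TCP at [0.215, 0.64, 0.231] pointing down, gripper open.
Joint ranges: [-2.77, 2.77], [-0.9, 2.22], [0.21, 2.48], [-1.53, 4.67], [0.24, 2.81], [-2.84, 2.84]. Speed limits (rad/s): [2.79, 2.79, 3.14, 3.14, 3.14, 3.14].

### API

Orientations are given as a unit quaternion [x, y, z, w].
In Python, from plant import readout, optics, ctrl gives the robot as it stands. The module is installed in compiled form; this text tells all that it offers.
- The arm moves only by the shell command python3 -m crank 'ROWS' [OPENING] [FORCE]. ROWS is text: rows parted by semicolons, each of 6 numbers parted by spaces: the shift along the tool's x, y, z in mm, then the turn, a rotation vector about the tool's x, y, z in rad. In form: dx dy dz ax ay az; .... A call has 1 to 5 rows; each row shifts and turns the commanded pose from where the row before left it, along the tool's axes as they then stand; what a row does not reach is not made up. A row lasts 1/8 s, in which the tool goes at most 62.5 mm and 10.7 degrees, less where a joint would pass 70% of its speed; a pose out of reach is approached as far as the arm can. A call is refused whole if a number of a shift passes 62.5 or a number of a turn 0.188, either way. A call with a gripper value outside its range is refused whole. OPENING is the opening, from -1 (shut) to 1 (fully open), set as the call begins (- or left out, the last holds). The fingers move at their own pace and stop on an object; FORCE is the grip in N (left out, the last holds). Time passes only in rows, so rows that do not move let the fingers close. It gives the time, the measured TCP pose, the force and the opening at its end, in the units of the state.
- readout.get_state(): the state, without advancing time (a new reading comes with each control period).
- optics.read_camera(name): name is "scene" or "side" or "wrist"; returns the picture (420x560x3 uint8, red, green, blue); there is no depth.
- optics.calibration(name): a dict with "mtx" (3x3 intrinsics, pixels), "rvec" (rotation vector, rad) and "tvec" (3), from world to camera coordinates, as OpenCV has them; the wrist camera has in their place "tool_from_camera" (4x4, takes a point from camera to tool coordinates, whose origin is the TCP and whose axes are the tool frame's). Camera axes: x right, y down, z forward; pixel columns grow to the right and rows downward; lengths in m; the calibration is good to about 2 mm. A picture is of the moment at which its call begins: read the wrist's pose just before it. calibration takes no time and is no camera call.
- ctrl.sign_off(): hands the job in, once; it reports no verdict.
Trained networks look in the newest picture that a camera, given by its name, has taken for a name from the list of things; names that differ only in an ending like _2 or _b are one class to them, and where a whole thing is asked for, a point or a joint stands for the part that bears it (a point fixed in the world has none). Each returns a list of dicts, best first, with "p" (0 to 1); they miss things now and then, are a little off and sometimes report something else, mostly with a low value. They report only what shows in the picture. A call takes as long as a camera call. They do not tell look-alikes from the thing itself.
- optics.recognise(camera, thing): "xy" ([column, row] as shares, 0 to 1, of the picture: columns of its width, rows of its height, amid what is visible of it).
The state is a dict: "time": time; "qpos": joint angles; "dq": joint speeds; "joint_efforts": joint torques, N m; "eef_pos": TCP position; "tcp_rot": TCP orientation; "contact_force": force on the tool from outside, world axes, zero at the start; "wrist_torque": the same for the moment, N m; "opening": opening from 0.0 (shut) to 1.0 (fully open).
Only numpy, scipy, OpenCV 4.12 (cv2) and the standard library are available. Lean on these libraries where they do the work, as an engineer would, in place of code of your own. Each camera call takes 0.05 s, during which the arm holds its last target.

### The job

Tidy the airbrush bench: lay the wide flat brush in the tray's long bay and the broad-bladed spatula in the tray's empty short bay, each lying flat on the floor of its bay, lengthwise between its walls. Set them down rather than dropping them, and leave the slim brush where it lies.

Things in the scene. Friction and masses are not known exactly. Their poses are not given: they have to be found in the camera images.
- flat_brush: Wide flat brush: plain wooden handle, steel ferrule, black bristles 32 mm wide; rigid, 170 mm long, about 60 g, lying on the table. Origin: on the underside at mid-length, where it about balances; x along the brush to the bristles, z up. Handle from x = -85 to +20 mm, 20 mm wide, 18 mm thick from the underside up; can be gripped at the origin from above, across its width.
- spatula: Broad spatula: plain wooden handle, square steel blade 60 mm wide, 4 mm thick; 140 mm long, about 70 g, lying on the table. Origin: on the underside at mid-length, where it about balances; x along it to the blade, z up. Handle from x = -70 to +20 mm, 20 mm wide, 18 mm thick from the underside up, then blade to +70; can be gripped at the origin from above, across its width.
- slim_brush: Slim detail brush, a bystander near the other two: wooden handle only 9 mm thick, thin black tip, 150 mm long. Origin: on the underside at mid-length; x towards the tip. To be left where it lies.
- tray: Grey tray with white walls, fixed, 234 (x) by 260 mm (y), z up; origin: centre of underside. Bay floors 2 mm, wall tops 10 mm above the table. Long bay, for the brush: along x, 226 x 78 mm inside, centre x 0, y +87 mm. Empty short bay, the narrower of two, for the spatula: along y, 170 x 96 mm inside, centre x -65, y -41 mm. The third bay holds a spanner. Tools may point either way along a bay.
Things that resemble listed ones, but are neither listed nor needed, are in the scene too. Leave any red look-alike of the flat_brush alone. Of the things that look like the spatula, the larger one is meant.

How it is judged:
At the end, for the whole second after the job is handed in: Both tools lie at rest, right way up and flat (3 degrees, 3 mm) on their bay floors, within 20 degrees of the bay's length: the flat brush within 30 mm lengthwise and 28 mm sideways of the long bay's centre, the spatula within 18 mm and 24 mm of the empty short bay's centre (x of flat_brush in the frame of tray between -0.03 and 0.03 m and y of flat_brush in the frame of tray between 0.059 and 0.115 m and height (world z) of each of flat_brush, spatula below 0.005 m and angle between each of flat_brush, spatula's own z axis and vertical below 0.05 rad and angle between the x axis of flat_brush and the x axis of tray, either way round below 0.35 rad and x of spatula in the frame of tray between -0.089 and -0.041 m and y of spatula in the frame of tray between -0.059 and -0.023 m and angle between the x axis of spatula and the y axis of tray, either way round below 0.35 rad and linear speed of each of flat_brush, spatula below 0.01 m/s); the robot touches nothing.
It fails at once if the slim brush is moved by more than 30 mm (distance of slim_brush from where it was at the start of the episode above 0.03 m).
It fails at once if the flat brush is dropped: out of the fingers while more than 50 mm up (height (world z) of flat_brush above 0.05 m and contact force between flat_brush and the fingers below 0.05 N).
It fails at once if the spatula is dropped: out of the fingers while more than 50 mm up (height (world z) of spatula above 0.05 m and contact force between spatula and the fingers below 0.05 N).
It also fails if it takes over 58 s, if anything falls off the work surface, if the arm or the gripper's body presses on something with over 40 N, if the wrist force passes 120 N, or if a joint passes its speed limit or range.

## Working session

There is one attempt and no reset: what is moved stays moved. The work goes in short steps, Python scripts to look and compute and a shell command to move; the robot and the scene stay as the last step left them, time stands still between calls to the robot, and variables do not carry over. Pictures are saved under pics/ and viewed, and the job is handed in when it is done.

```bash
mkdir -p pics
cat > h.py <<'E'
import numpy as np,cv2
from plant import readout,optics,ctrl
from scipy.spatial.transform import Rotation as R
def save(cam,name):
    im=optics.read_camera(cam); cv2.imwrite('pics/'+name,im[:,:,::-1]); return im
def ray(cam,uv,st=None):
    c=optics.calibration(cam); K=np.array(c['mtx'])
    d=np.linalg.inv(K)@np.array([uv[0],uv[1],1.])
    if 'rvec' in c:
        Rm=cv2.Rodrigues(np.array(c['rvec'],float))[0]; t=np.array(c['tvec'],float).ravel()
        return -Rm.T@t, Rm.T@d
    T=np.array(c['tool_from_camera']); Rt=R.from_quat(st['tcp_rot']).as_matrix(); p=np.array(st['eef_pos'])
    return p+Rt@T[:3,3], Rt@T[:3,:3]@d
def onz(cam,uv,z=0,st=None):
    o,d=ray(cam,uv,st); return o+d*(z-o[2])/d[2]
def proj(cam,P,st=None):
    c=optics.calibration(cam); K=np.array(c['mtx']); P=np.atleast_2d(np.array(P,float))
    if 'rvec' in c:
        return cv2.projectPoints(P,np.array(c['rvec'],float),np.array(c['tvec'],float),K,None)[0][:,0]
    T=np.array(c['tool_from_camera']); W=np.eye(4);W[:3,:3]=R.from_quat(st['tcp_rot']).as_matrix();W[:3,3]=st['eef_pos']
    M=np.linalg.inv(W@T); q=(M[:3,:3]@P.T).T+M[:3,3]; q=(K@q.T).T; return q[:,:2]/q[:,2:]
E
python3 - <<'E'
from h import *
st=readout.get_state(); print(st)
for c in ['scene','side','wrist']:
    save(c,c+'0.png')
    for t in ['flat_brush','spatula','slim_brush','tray']:
        for r in optics.recognise(c,t):
            uv=np.array(r['xy'])*[560,420]; print(c,t,round(r['p'],2),uv.round(),onz(c,uv,0.01,st).round(3))
E
```

```text
{'time': 0.0, 'qpos': array([ 1.09597519e+00,  2.87214342e-01,  1.57818353e+00,  4.03955977e-06,
        1.27857452e+00, -1.50009547e-01]), 'dq': array([ 0.00055996,  0.00186641, -0.00096059,  0.00136724,  0.00088899,
       -0.00044004]), 'joint_efforts': array([-1.10930363e-03, -4.05982554e+01, -2.92624962e+01, -1.73336257e-04,
        5.78166524e-03, -1.02349830e-05]), 'eef_pos': array([0.21508775, 0.63912445, 0.22991118]), 'tcp_rot': array([ 8.12135911e-01,  5.83467091e-01, -1.06011847e-03,  5.40316242e-04]), 'contact_force': array([-0.09045634,  0.67066336, -0.31187966]), 'wrist_torque': array([ 0.03262902,  0.01744654, -0.03182831]), 'opening': 0.998577562643741}
scene flat_brush 0.75 [396. 208.] [0.265 0.334 0.01 ]
scene flat_brush 0.61 [263. 240.] [0.539 0.078 0.01 ]
scene spatula 0.89 [352. 384.] [0.725 0.427 0.01 ]
scene spatula 0.8 [298. 277.] [0.578 0.206 0.01 ]
scene slim_brush 0.49 [353. 286.] [0.528 0.332 0.01 ]
scene tray 0.72 [180. 189.] [ 0.526 -0.208  0.01 ]
side flat_brush 0.86 [148. 213.] [0.255 0.31  0.01 ]
side flat_brush 0.55 [302. 211.] [0.527 0.06  0.01 ]
side flat_brush 0.43 [405. 287.] [ 0.517 -0.245  0.01 ]
side spatula 0.62 [276. 178.] [0.566 0.195 0.01 ]
side slim_brush 0.59 [237. 158.] [0.549 0.335 0.01 ]
side tray 0.76 [406. 287.] [ 0.518 -0.247  0.01 ]
wrist flat_brush 0.96 [ 57. 296.] [0.269 0.339 0.01 ]
```

View pics/scene0.png

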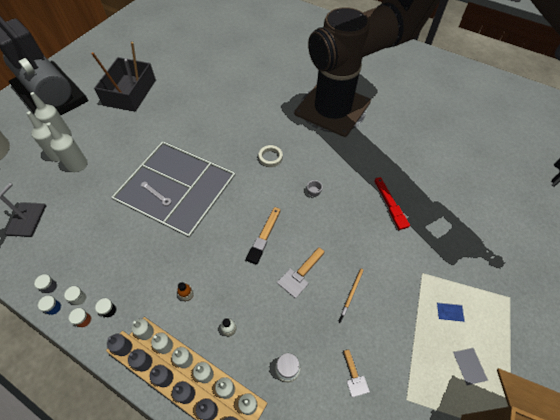

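View pics/side0.png

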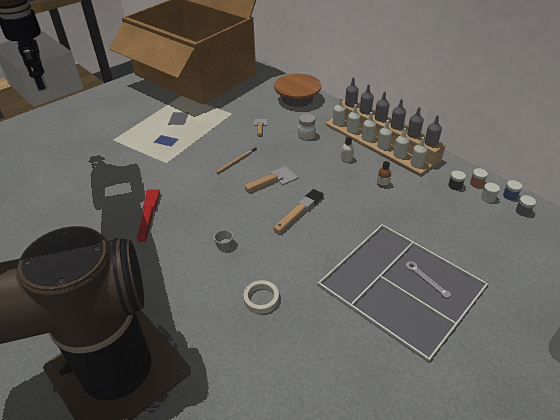

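View pics/wrist0.png

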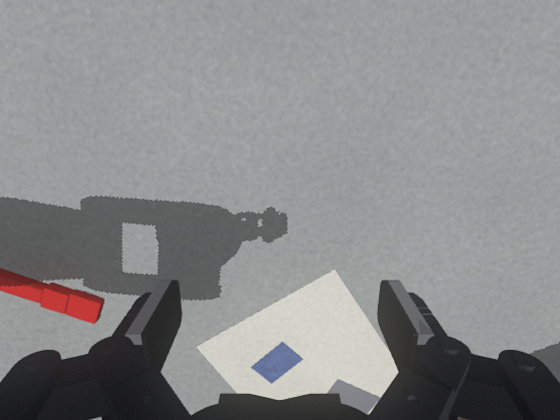

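The red look-alike is at scene (395,205). The real flat brush is at (263,238), the larger spatula at (300,272), the small one at (355,375), and the slim brush at (350,295). The tray is at (175,188) with the spanner at (155,192). Next I'll zoom in on these.

Run:
```python
import cv2
a=cv2.imread('pics/scene0.png'); b=cv2.imread('pics/side0.png')
cv2.imwrite('pics/z1.png',cv2.resize(a[195:305,235:375],None,fx=5.5,fy=5.4,interpolation=cv2.INTER_CUBIC))
cv2.imwrite('pics/z2.png',cv2.resize(b[140:240,210:335],None,fx=6,fy=6,interpolation=cv2.INTER_CUBIC))
cv2.imwrite('pics/z3.png',cv2.resize(a[135:240,105:240],None,fx=5.5,fy=5.5,interpolation=cv2.INTER_CUBIC))
cv2.imwrite('pics/z4.png',cv2.resize(b[220:365,310:495],None,fx=4,fy=4,interpolation=cv2.INTER_CUBIC))
```

```text
(no output)
```

View pics/z1.png

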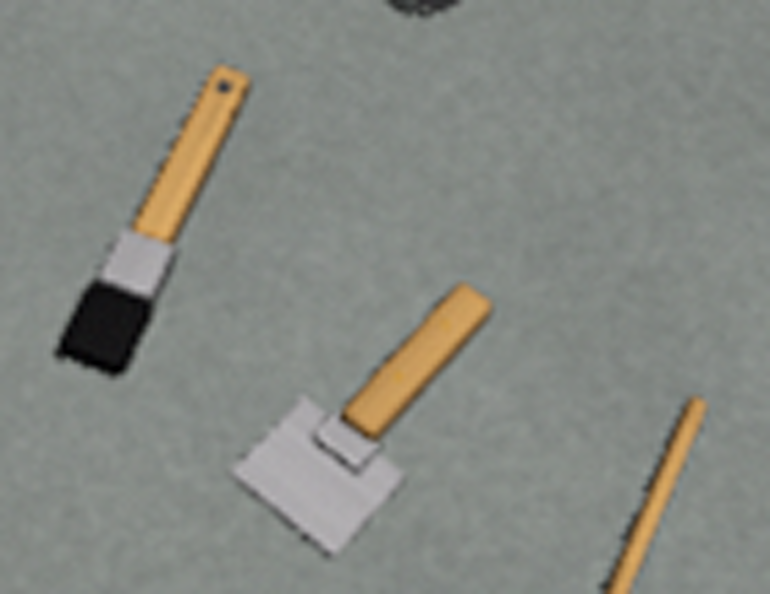

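View pics/z2.png

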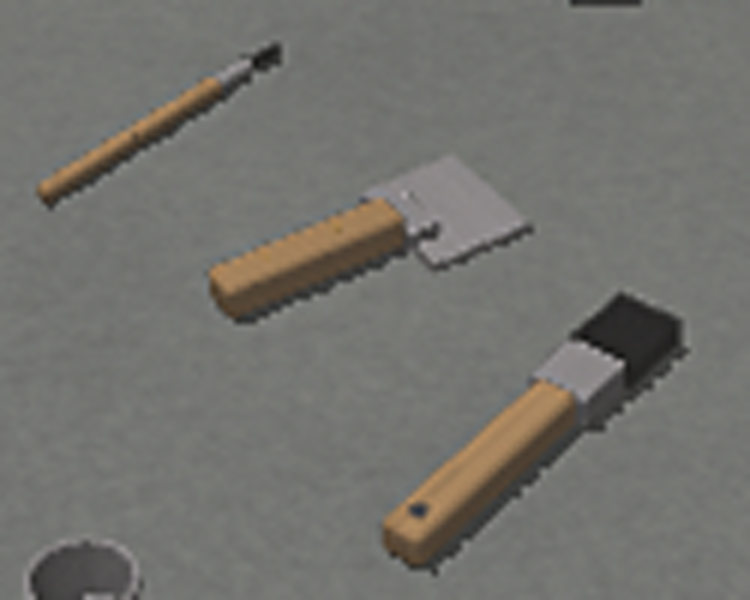

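View pics/z3.png

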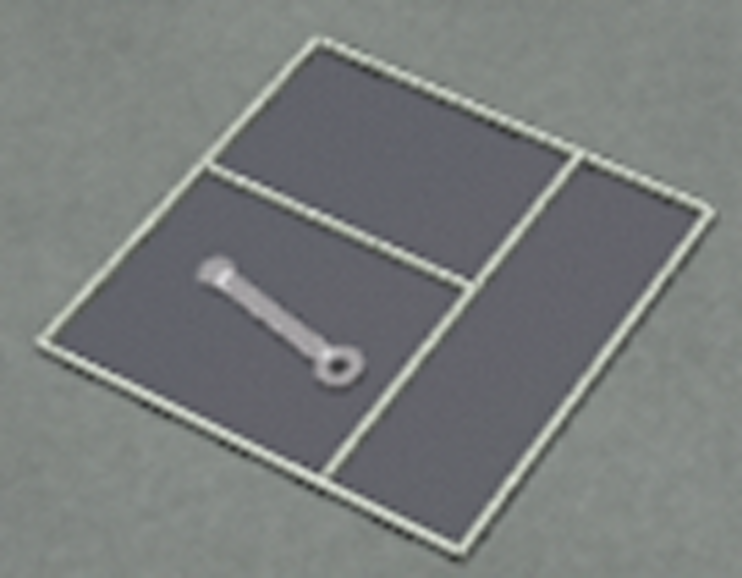

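View pics/z4.png

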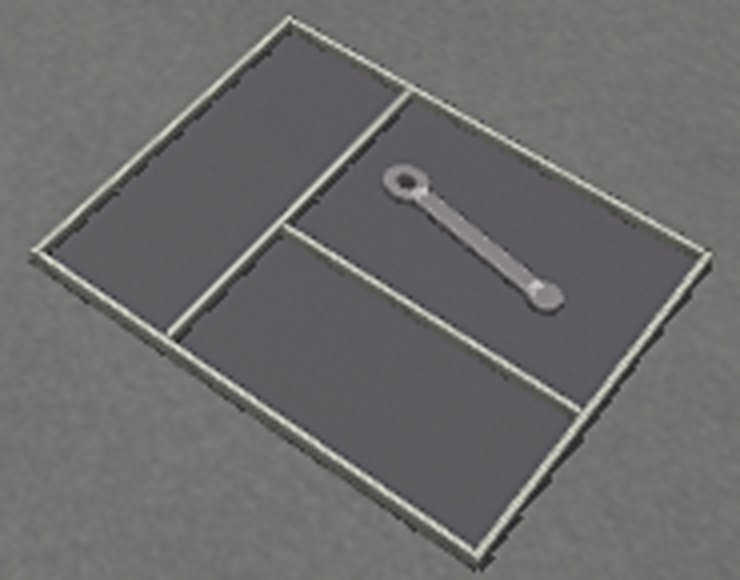

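Run:
```python
from h import *
def s1(u,v): return (235+u/5.5-.5+.09,195+v/5.4-.5+.09)
def s2(u,v): return (210+u/6-.4,140+v/6-.4)
def s3(u,v): return (105+u/5.5-.4,135+v/5.5-.4)
def s4(u,v): return (310+u/4-.4,220+v/4-.4)
def go(n,cam,pa,pb,xa,xb,z):
    a=onz(cam,pa,z);b=onz(cam,pb,z); d=b-a; L=np.linalg.norm(d); d/=L
    print(n,cam,a.round(4),b.round(4),'len',L.round(4),'exp',xb-xa,'origin',((a-d*xa)+(b-d*xb))/2,'yaw',np.arctan2(d[1],d[0]).round(3))
go('brush','scene',s1(234,75),s1(154,237),-.085,.02,.018)
go('brush','side',s2(402,527),s2(556,393),-.085,.02,.018)
go('spat','scene',s1(476,295),s1(361,424),-.07,.02,.018)
go('spat','side',s2(226,280),s2(394,213),-.07,.02,.018)
P=np.array([[-.117,-.13],[-.117,.13],[.117,.13],[.117,-.13]])
from itertools import chain
for cam,c in [('scene',[s3(318,39),s3(713,210),s3(462,552),s3(42,342)]),('side',[s4(478,555),s4(36,250),s4(290,20),s4(708,256)])]:
    W=np.array([onz(cam,q,.01) for q in c])[:,:2]
    m=W.mean(0); H=P.T@(W-m); yaw=np.arctan2(H[0,1]-H[1,0],H[0,0]+H[1,1])
    Rm=np.array([[np.cos(yaw),-np.sin(yaw)],[np.sin(yaw),np.cos(yaw)]])
    print(cam,m.round(4),yaw.round(3),np.abs((Rm@P.T).T+m-W).max().round(4), 'long',(Rm@[0,.087]+m).round(4),'short',(Rm@[-.065,-.041]+m).round(4))
```

```text
brush scene [0.4411 0.0615 0.018 ] [0.5384 0.0778 0.018 ] len 0.0987 exp 0.10500000000000001 origin [0.52180597 0.07502927 0.018     ] yaw 0.167
brush side [0.439  0.0554 0.018 ] [0.535  0.0689 0.018 ] len 0.097 exp 0.10500000000000001 origin [0.51916031 0.06665892 0.018     ] yaw 0.139
spat scene [0.4856 0.2207 0.018 ] [0.5697 0.208  0.018 ] len 0.085 exp 0.09000000000000001 origin [0.55236832 0.21065646 0.018     ] yaw -0.15
spat side [0.4847 0.2141 0.018 ] [0.5659 0.1986 0.018 ] len 0.0826 exp 0.09000000000000001 origin [0.54988091 0.20167808 0.018     ] yaw -0.189
scene [ 0.523  -0.2304] 0.072 0.0026 long [ 0.5167 -0.1436] short [ 0.4611 -0.2759]
side [ 0.5224 -0.2356] 0.07 0.0027 long [ 0.5163 -0.1488] short [ 0.4604 -0.2811]
```

```bash
python3 - <<'E'
from h import *
c=optics.calibration('wrist');print(c)
for n,a,b in [('ring',(270,155),(262,297)),('cup',(314,188),(224,240)),('slim',(350,295),(237,160)),('amber',(184,291),(384,175))]:
    print(n,onz('scene',a,.01).round(3),onz('side',b,.01).round(3))
E
python3 -m crank '-38 43 0 0 0 0;-38 43 0 0 0 0;-38 43 0 0 0 0;-38 43 0 0 0 0;-38 43 0 0 0 0' 1 60
```

```text
{'mtx': array([[347.4314259 ,   0.        , 279.15941201],
       [  0.        , 347.4314259 , 211.12532129],
       [  0.        ,   0.        ,   1.        ]]), 'tool_from_camera': array([[ 9.99999288e-01, -8.52209352e-04,  8.34964051e-04,
         5.49468379e-04],
       [ 5.34541149e-04,  9.45701032e-01,  3.25037341e-01,
        -8.53399672e-02],
       [-1.06662623e-03, -3.25036663e-01,  9.45700814e-01,
        -1.41802897e-01],
       [ 0.00000000e+00,  0.00000000e+00,  0.00000000e+00,
         1.00000000e+00]])}
ring [ 0.288 -0.059  0.01 ] [ 0.289 -0.064  0.01 ]
cup [0.324 0.111 0.01 ] [0.331 0.114 0.01 ]
slim [0.552 0.336 0.01 ] [0.542 0.326 0.01 ]
amber [ 0.754 -0.008  0.01 ] [0.777 0.011 0.01 ]
time: 1.38
eef_pos: [0.3592, 0.3895, 0.2317]
tcp_rot: [0.812, 0.584, 0.001, 0.0]
contact_force: [0.8, 1.4, 0.3]
opening: 0.997
```

```bash
python3 -m crank '-38 42 0 0 0 -0.06;-40 40 0 0 0 -0.06;-42 38 0 0 0 -0.06;-44 36 0 0 0 -0.06;-46 34 0 0 0 -0.06' 
python3 -m crank '0 0 0 0 0 0;0 0 0 0 0 0'
python3 - <<'E'
from h import *
st=readout.get_state(); print(st['eef_pos'],st['tcp_rot'],st['time'])
save('wrist','w1.png')
for t in ['flat_brush','spatula','slim_brush']:
        for r in optics.recognise('wrist',t):
            uv=np.array(r['xy'])*[560,420]; print(t,round(r['p'],2),uv.round(),onz('wrist',uv,0.01,st).round(3))
E
```

```text
time: 2.0
eef_pos: [0.503, 0.1445, 0.2318]
tcp_rot: [0.715, 0.699, 0.0, 0.0]
contact_force: [0.7, 1.2, -0.5]
opening: 1.001
time: 2.25
eef_pos: [0.502, 0.1464, 0.2313]
tcp_rot: [0.716, 0.698, 0.0, -0.0]
contact_force: [-0.3, 1.0, -0.2]
opening: 0.999
[0.50196717 0.14644507 0.23128068] [ 7.16161936e-01  6.97934069e-01  1.33063599e-06 -3.41928576e-04] 2.25
flat_brush 0.96 [209. 200.] [0.526 0.071 0.01 ]
spatula 0.74 [500. 326.] [0.701 0.419 0.01 ]
spatula 0.59 [334. 232.] [0.568 0.208 0.01 ]
slim_brush 0.84 [452. 200.] [0.534 0.336 0.01 ]
```

View pics/w1.png

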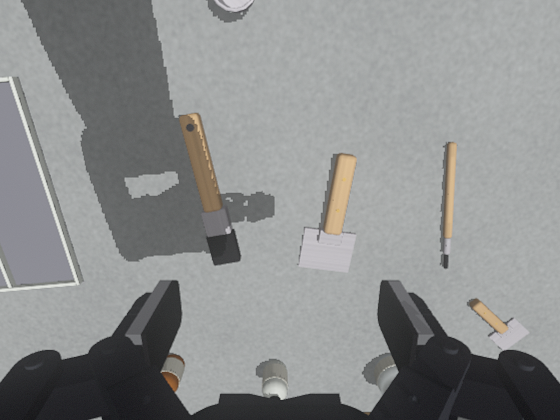

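The wrist view shows the brush handle running from (190,116) to (212,211), the spatula handle from (347,155) to (332,234), and the slim brush at x≈450.

Run:
```python
from h import *
st=readout.get_state()
cv2.imwrite('pics/z5.png',cv2.resize(cv2.imread('pics/w1.png')[105:280,170:370],None,fx=3.4,fy=3.4,interpolation=cv2.INTER_CUBIC))
def go(n,cam,pa,pb,xa,xb,z):
    a=onz(cam,pa,z,st);b=onz(cam,pb,z,st); d=b-a; L=np.linalg.norm(d); d/=L
    print(n,a.round(4),b.round(4),'len',L.round(4),xb-xa,'origin',(((a-d*xa)+(b-d*xb))/2).round(4),'yaw',np.arctan2(d[1],d[0]).round(3))
go('brush','wrist',(190.5,115),(213,211),-.085,.02,.018)
go('brush','wrist',(190.5,115),(226,263),-.085,.085,.016)
go('spat','wrist',(347,154.5),(332,235),-.07,.02,.018)
go('spat','wrist',(347,154.5),(327,271),-.07,.07,.012)
```

```text
brush [0.4363 0.0629 0.018 ] [0.5368 0.0765 0.018 ] len 0.1014 0.10500000000000001 origin [0.5188 0.0741 0.018 ] yaw 0.135
brush [0.4364 0.0624 0.016 ] [0.6007 0.0856 0.016 ] len 0.166 0.17 origin [0.5186 0.074  0.016 ] yaw 0.141
spat [0.479  0.2189 0.018 ] [0.568  0.2059 0.018 ] len 0.0899 0.09000000000000001 origin [0.5482 0.2087 0.018 ] yaw -0.145
spat [0.4801 0.22   0.012 ] [0.616  0.2021 0.012 ] len 0.1371 0.14 origin [0.5481 0.2111 0.012 ] yaw -0.131
```

View pics/z5.png

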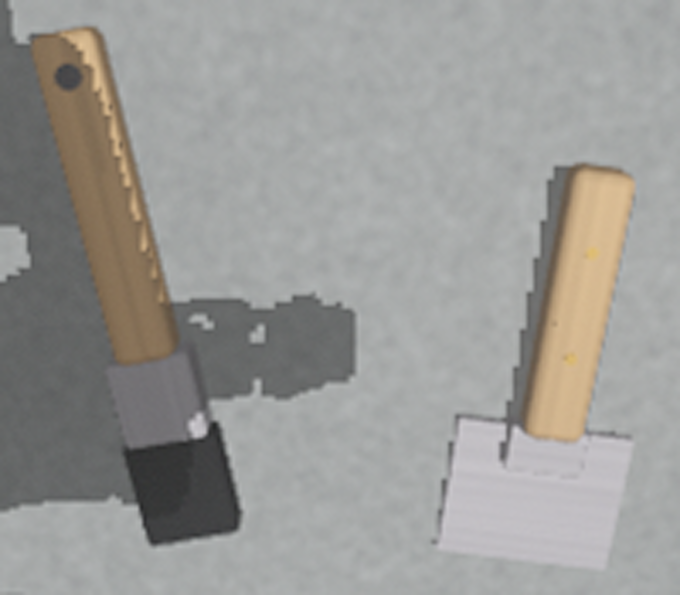

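```bash
python3 -m crank '-25 6 30 0 0 -0.083;-25 6 30 0 0 -0.083;-24 3 40 0 0 0;0 0 40 0 0 0;0 0 30 0 0 0' 
python3 -m crank '0 0 0 0 0 0;0 0 0 0 0 0'
python3 - <<'E'
from h import *
st=readout.get_state(); p=st['eef_pos'];Rm=R.from_quat(st['tcp_rot']).as_matrix()
print(p,np.arctan2(Rm[1,0],Rm[0,0]),(Rm.T@(np.array([.519,.073,0])-p)*1000).round(1))
save('wrist','w2.png')
E
```

```text
time: 3.08
eef_pos: [0.5204, 0.0739, 0.0596]
tcp_rot: [0.655, 0.756, -0.0, -0.001]
contact_force: [-0.4, 0.7, 0.3]
opening: 1.0
time: 3.32
eef_pos: [0.5223, 0.0738, 0.0627]
tcp_rot: [0.655, 0.756, 0.001, 0.001]
contact_force: [-0.1, -0.4, 1.0]
opening: 1.001
[0.52225622 0.07376518 0.06265379] 1.7131598440265503 [-0.3 -3.5 62.6]
```

View pics/w2.png

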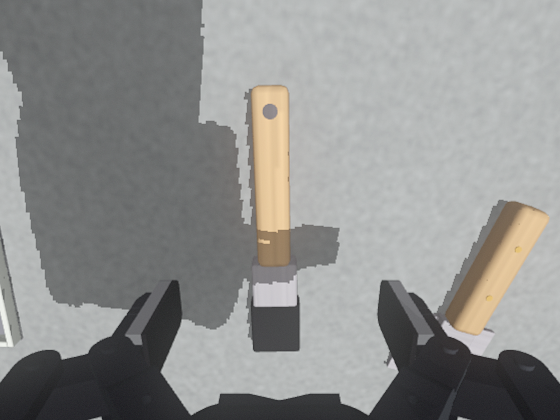

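```bash
python3 -m crank '0 -3 20 0 0 0;0 0 20 0 0 0;0 0 19 0 0 0;0 0 0 0 0 0' 
python3 -m crank '0 0 0 0 0 0;0 0 0 0 0 0;0 0 0 0 0 0;0 0 0 0 0 0;0 0 0 0 0 0' -1 60
python3 -m crank '0 0 0 0 0 0;0 0 0 0 0 0;0 0 0 0 0 0'
```

```text
time: 3.88
eef_pos: [0.5178, 0.0729, 0.0017]
tcp_rot: [0.655, 0.755, -0.001, -0.001]
contact_force: [0.6, -1.1, 0.2]
opening: 0.999
time: 4.5
eef_pos: [0.5192, 0.0726, 0.0031]
tcp_rot: [0.655, 0.755, 0.0, 0.001]
contact_force: [-0.1, -0.1, 3.6]
opening: 0.219
time: 4.88
eef_pos: [0.5192, 0.0726, 0.0031]
tcp_rot: [0.655, 0.755, 0.0, 0.001]
contact_force: [-0.1, -0.1, 5.7]
opening: 0.216
```

```bash
python3 -m crank '0 0 -10 0 0 0;0 0 -15 0 0 0;0 0 -15 0 0 0;0 0 0 0 0 0'
python3 - <<'E'
from h import *
save('side','s2.png');save('wrist','w3.png'); print(readout.get_state()['opening'])
E
```

```text
time: 5.38
eef_pos: [0.5199, 0.0727, 0.0444]
tcp_rot: [0.655, 0.755, 0.001, 0.002]
contact_force: [-0.3, -0.3, -0.3]
opening: 0.214
0.218112379543474
```

View pics/s2.png

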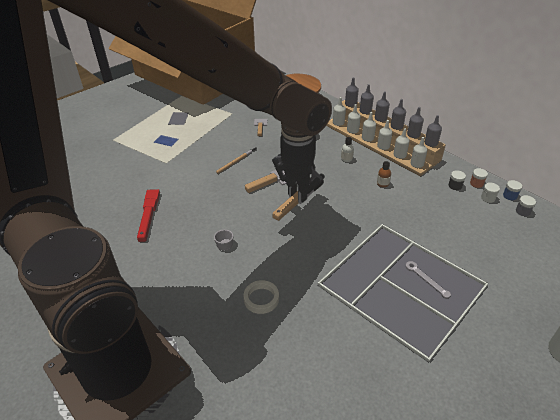

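View pics/w3.png

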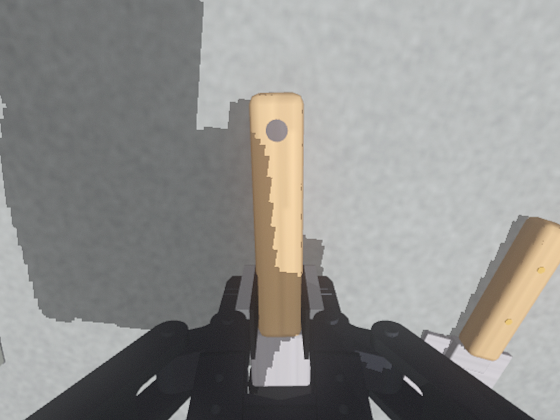

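```bash
python3 -m crank '-43 -7 0 0 0 0;-44 -7 0 0 0 0;-44 -7 0 0 0 0;-43 -7 0 0 0 0;-42 -6 0 0 0 0.07' 
python3 -m crank '0 0 0 0 0 0;0 0 0 0 0 0'
python3 - <<'E'
from h import *
st=readout.get_state(); p=st['eef_pos'];Rm=R.from_quat(st['tcp_rot']).as_matrix()
print(p,np.arctan2(Rm[1,0],Rm[0,0]),(Rm.T@(np.array([.5165,-.146,0])-p)*1000).round(1))
save('scene','c3.png');save('wrist','w4.png')
E
```

```text
time: 6.1
eef_pos: [0.5144, -0.1471, 0.0416]
tcp_rot: [0.682, 0.731, -0.0, -0.001]
contact_force: [0.6, 0.4, -0.5]
opening: 0.217
time: 6.35
eef_pos: [0.5145, -0.1454, 0.0416]
tcp_rot: [0.682, 0.732, -0.0, -0.001]
contact_force: [0.7, -0.3, -0.5]
opening: 0.216
[ 0.51448285 -0.14541477  0.04158598] 1.6418482613262637 [-0.8  2.  41.6]
```

View pics/c3.png

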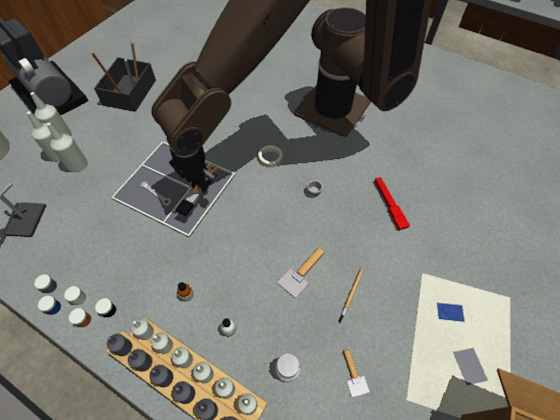

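View pics/w4.png

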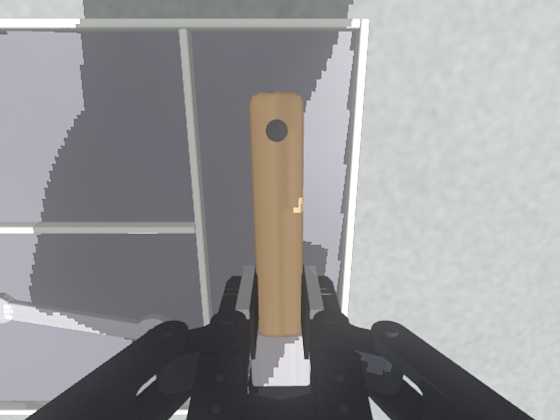

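Run:
```python
from h import *
st=readout.get_state(); p=st['eef_pos'];Rm=R.from_quat(st['tcp_rot']).as_matrix()
for uv in [(184,28),(361,24),(350,210),(197,170),(183,28),(205,290)]:
    w=onz('wrist',uv,.01,st); print(uv,w.round(4),(Rm.T@(w-p)*1000).round(1))
```

```text
(184, 28) [ 0.406 -0.194  0.01 ] [ -41.3 -111.9   31.8]
(361, 24) [ 0.3987 -0.1152  0.01  ] [  37.7 -113.5   31.9]
(350, 210) [ 0.486 -0.108  0.01 ] [ 38.6 -25.9  31.8]
(197, 170) [ 0.4703 -0.1885  0.01  ] [-40.5 -47.4  31.8]
(183, 28) [ 0.406  -0.1944  0.01  ] [ -41.8 -111.9   31.8]
(205, 290) [ 0.54   -0.1842  0.01  ] [-41.3  22.4  31.7]
```

```bash
python3 -m crank '-1 0 12 0 0 0;0 0 12 0 0 0;0 0 9 0 0 0;0 0 4 0 0 0;0 0 0 0 0 0' 
python3 -m crank '0 0 1 0 0 0;0 0 0 0 0 0'
```

```text
time: 7.08
eef_pos: [0.5153, -0.1469, 0.0053]
tcp_rot: [0.681, 0.732, -0.0, -0.0]
contact_force: [0.3, 0.3, -2.0]
opening: 0.219
time: 7.32
eef_pos: [0.5155, -0.147, 0.0052]
tcp_rot: [0.681, 0.732, -0.0, -0.0]
contact_force: [-2.6, 1.5, 5.2]
opening: 0.214
```

```bash
python3 -m crank '0 0 0 0 0 0;0 0 0 0 0 0;0 0 0 0 0 0;0 0 0 0 0 0' -0.2
python3 -m crank '0 0 -20 0 0 0;0 0 -40 0 0 0;0 0 -50 0 0 0;0 0 -50 0 0 0;0 0 0 0 0 0'
python3 - <<'E'
from h import *
save('scene','c4.png');save('wrist','w5.png')
E
```

```text
time: 7.82
eef_pos: [0.5152, -0.1469, 0.0042]
tcp_rot: [0.682, 0.732, -0.0, -0.0]
contact_force: [0.4, -0.3, -0.1]
opening: 0.402
time: 8.45
eef_pos: [0.5183, -0.1484, 0.1699]
tcp_rot: [0.681, 0.732, 0.002, 0.005]
contact_force: [-0.3, -0.7, 0.0]
opening: 0.4
```

View pics/w5.png

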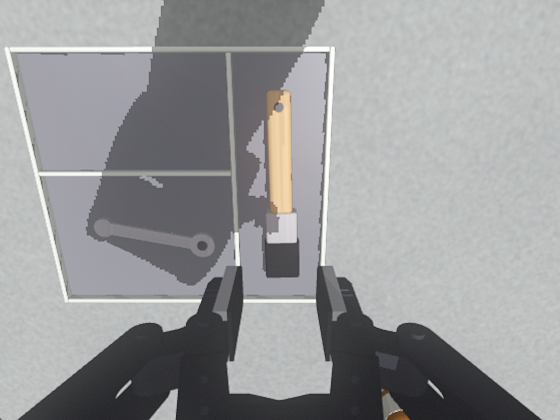

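The brush lies straight and centred in the long bay (wrist view, x≈280, rows 92–275). Next is the spatula.

```bash
python3 -m crank '50 8 0 0 0 0;50 8 0 0 0 0;50 8 0 0 0 0;51 8 0 0 0 0;51 8 0 0 0 0' 1
python3 -m crank '51 8 0 0 0 0;51 8 0 0 0 0.105;0 0 50 0 0 0.105;0 0 40 0 0 0;0 0 0 0 0 0'
python3 -m crank '0 0 0 0 0 0'
python3 - <<'E'
from h import *
st=readout.get_state(); p=st['eef_pos'];Rm=R.from_quat(st['tcp_rot']).as_matrix()
print(p,np.arctan2(Rm[1,0],Rm[0,0]),(Rm.T@(np.array([.548,.210,0])-p)*1000).round(1))
save('wrist','w6.png')
E
```

```text
time: 9.18
eef_pos: [0.5356, 0.1089, 0.1616]
tcp_rot: [0.682, 0.732, -0.002, -0.002]
contact_force: [-0.2, 0.0, -0.8]
opening: 1.002
time: 9.8
eef_pos: [0.5409, 0.2094, 0.0679]
tcp_rot: [0.754, 0.657, -0.006, -0.003]
contact_force: [0.9, -0.2, 0.7]
opening: 0.995
time: 9.93
eef_pos: [0.5461, 0.21, 0.0744]
tcp_rot: [0.755, 0.656, -0.0, -0.0]
contact_force: [0.1, -0.7, 0.8]
opening: 0.998
[0.54609571 0.21004274 0.07444016] 1.4317324487512362 [ 0.2  1.9 74.4]
```

View pics/w6.png

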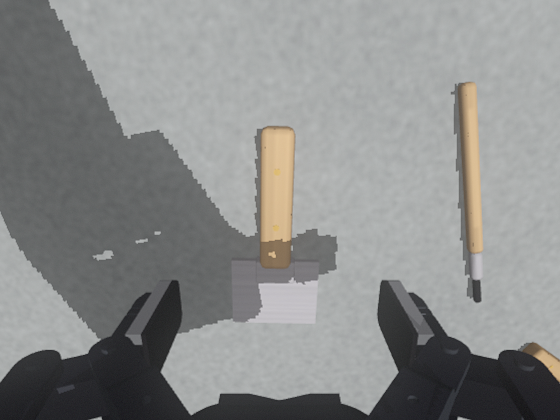

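```bash
python3 -m crank '0 1 25 0 0 0;0 0 25 0 0 0;0 0 22 0 0 0;0 0 0 0 0 0' 
python3 -m crank '0 0 0 0 0 0;0 0 0 0 0 0;0 0 0 0 0 0;0 0 0 0 0 0;0 0 0 0 0 0' -1 60
python3 -m crank '0 0 0 0 0 0;0 0 0 0 0 0'
python3 -m crank '0 0 -10 0 0 0;0 0 -15 0 0 0;0 0 -15 0 0 0;0 0 0 0 0 0'
python3 - <<'E'
from h import *
save('wrist','w7.png')
save('side','s7.png')
E
```

```text
time: 10.48
eef_pos: [0.5469, 0.2098, 0.0025]
tcp_rot: [0.755, 0.656, -0.0, -0.0]
contact_force: [-0.1, -0.1, 0.8]
opening: 1.002
time: 11.1
eef_pos: [0.5477, 0.2102, 0.0033]
tcp_rot: [0.754, 0.656, 0.001, 0.0]
contact_force: [-0.6, -0.1, 5.4]
opening: 0.217
time: 11.35
eef_pos: [0.5477, 0.2102, 0.0034]
tcp_rot: [0.754, 0.656, 0.001, 0.0]
contact_force: [-0.7, 0.1, 5.5]
opening: 0.217
time: 11.85
eef_pos: [0.5484, 0.2104, 0.0446]
tcp_rot: [0.754, 0.656, 0.002, 0.001]
contact_force: [0.2, -0.2, -1.0]
opening: 0.216
```

View pics/w7.png

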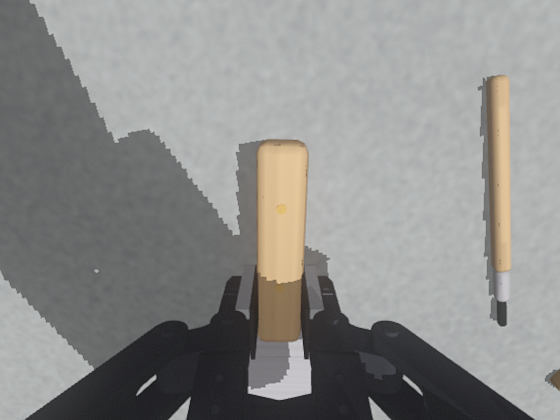

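View pics/s7.png

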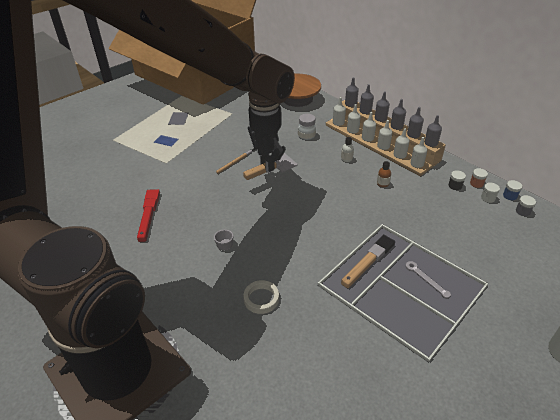

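Held level. I'll carry it over.

```bash
python3 -m crank '-30 -2 -8 0 0 0;-49 -2 -7 0 0 0;-49 -2 0 0 0 0;-50 -2 0 0 0 0;-50 -2 0 0 0 0'
python3 -m crank '-50 -2 0 0 0 0;-50 -2 0 0 0 0;-50 -2 0 0 0 0;-50 -2 0 0 0 0;-50 0 0 0 0 0'
python3 -m crank '-16 0 0 0 0 0.17;0 0 0 0 0 0.17;0 0 0 0 0 0.17;0 0 0 0 0 0.17;0 0 0 0 0 0.17'
python3 -m crank '0 0 0 0 0 0.17;0 0 0 0 0 0.17;0 0 0 0 0 0.17;0 0 0 0 0 0;0 0 0 0 0 0'
python3 - <<'E'
from h import *
st=readout.get_state(); p=st['eef_pos'];Rm=R.from_quat(st['tcp_rot']).as_matrix()
print(p,np.arctan2(Rm[1,0],Rm[0,0]),(Rm.T@(np.array([.461,-.278,0])-p)*1000).round(1))
save('wrist','w8.png')
E
```

```text
time: 12.58
eef_pos: [0.5045, -0.0157, 0.0568]
tcp_rot: [0.754, 0.656, -0.0, -0.0]
contact_force: [0.6, -0.7, -0.2]
opening: 0.215
time: 13.2
eef_pos: [0.4619, -0.2621, 0.0567]
tcp_rot: [0.755, 0.656, -0.0, -0.001]
contact_force: [0.1, 0.6, -0.2]
opening: 0.213
time: 13.82
eef_pos: [0.4602, -0.2763, 0.0565]
tcp_rot: [0.959, 0.284, -0.0, -0.001]
contact_force: [-0.3, 0.2, -1.1]
opening: 0.218
time: 14.45
eef_pos: [0.4605, -0.2765, 0.0569]
tcp_rot: [0.999, 0.037, -0.0, -0.0]
contact_force: [-0.0, 0.6, -1.0]
opening: 0.217
[ 0.4604985  -0.27649319  0.05693014] 0.07445078638386651 [ 0.4  1.6 56.9]
```

View pics/w8.png

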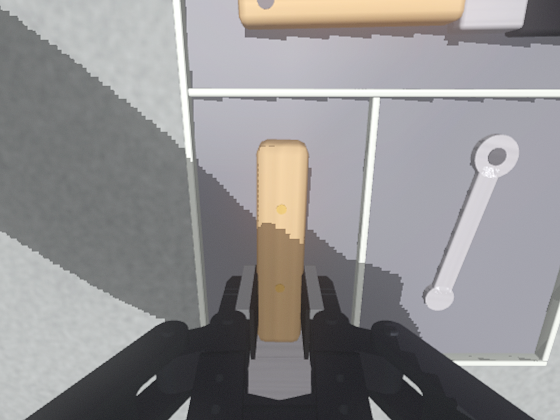

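Run:
```python
from h import *
st=readout.get_state(); p=st['eef_pos'];Rm=R.from_quat(st['tcp_rot']).as_matrix()
for uv in [(280,93),(195.5,200),(367,200),(440,362)]:
    w=onz('wrist',uv,.01,st); print(uv,w.round(4),(Rm.T@(w-p)*1000).round(1))
```

```text
(280, 93) [ 0.4537 -0.1923  0.01  ] [ -0.6 -84.5  47.1]
(195.5, 200) [ 0.4101 -0.2533  0.01  ] [-48.6 -27.   47.1]
(367, 200) [ 0.5073 -0.2461  0.01  ] [ 48.9 -26.9  47. ]
(440, 362) [ 0.5741 -0.3558  0.01  ] [107.4  87.4  47. ]
```

```bash
python3 -m crank '0 1 20 0 0 0;0 0 18 0 0 0;0 0 10 0 0 0;0 0 4 0 0 0;0 0 0 0 0 0'
python3 -m crank '0 0 1 0 0 0;0 0 0 0 0 0'
```

```text
time: 15.12
eef_pos: [0.4611, -0.2779, 0.0056]
tcp_rot: [0.999, 0.036, 0.0, 0.0]
contact_force: [0.3, -1.1, -1.3]
opening: 0.216
time: 15.38
eef_pos: [0.4613, -0.278, 0.0053]
tcp_rot: [0.999, 0.036, 0.0, 0.0]
contact_force: [-1.4, 2.0, 4.6]
opening: 0.217
```

```bash
python3 -m crank '0 0 0 0 0 0;0 0 0 0 0 0;0 0 0 0 0 0;0 0 0 0 0 0' -0.2
python3 -m crank '0 0 -20 0 0 0;0 0 -40 0 0 0;0 0 -50 0 0 0;0 0 -50 0 0 0;0 0 -30 0 0 0'
python3 -m crank '0 0 0 0 0 0;0 0 0 0 0 0'
python3 - <<'E'
from h import *
st=readout.get_state()
save('scene','c9.png');save('wrist','w9.png');save('side','s9.png')
E
```

```text
time: 15.88
eef_pos: [0.4607, -0.2777, 0.0042]
tcp_rot: [0.999, 0.036, -0.0, -0.0]
contact_force: [0.1, -0.8, 0.3]
opening: 0.401
time: 16.5
eef_pos: [0.4616, -0.2784, 0.1976]
tcp_rot: [0.999, 0.036, 0.002, 0.002]
contact_force: [0.8, -0.2, -0.4]
opening: 0.401
time: 16.75
eef_pos: [0.4602, -0.2771, 0.1928]
tcp_rot: [0.999, 0.036, -0.001, -0.001]
contact_force: [-0.0, 0.2, 0.5]
opening: 0.4
```

View pics/w9.png

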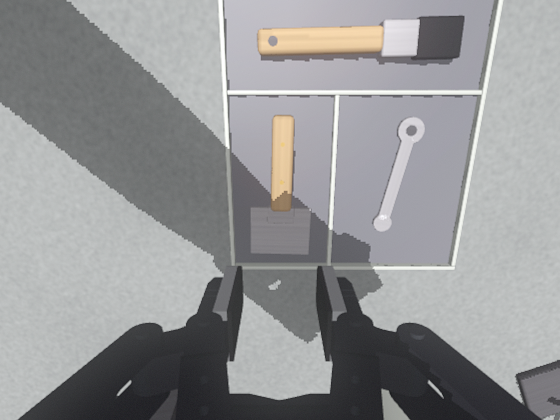

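View pics/s9.png

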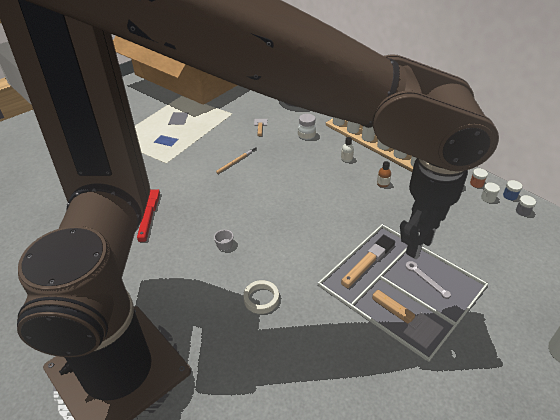

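Both tools lie within their bays: spatula handle end at (283,116) and blade edge at (280,254), brush from (258,41) to (463,36). One numeric check, then I'll hand in.

Run:
```python
from h import *
st=readout.get_state(); c,s=np.cos(.071),np.sin(.071)
Rm=np.array([[c,s],[-s,c]])
T=lambda uv,z:Rm@(onz('wrist',uv,z,st)[:2]-[.5227,-.233])
a,b=T((283,116),.018),T((280,254),.006);print('spat',((a+b)/2).round(4),(b-a).round(4))
a,b=T((258,41),.018),T((463,36),.018);print('brush',((a+b)/2).round(4),(b-a).round(4))
print(st['contact_force'], [ (r['p'],np.array(r['xy'])*[560,420]) for r in optics.recognise('side','slim_brush')][:1])
ctrl.sign_off()
```

```text
spat [-0.0652 -0.0437] [-0.0025 -0.1396]
brush [-0.0008  0.0877] [0.168  0.0037]
[ 0.17815383 -0.34393199 -0.88043251] [(0.74, array([235.2  , 161.616]))]
the job is handed in; nothing more can be done
```

I set the flat brush down in the long bay and the larger spatula in the empty short bay, then handed the job in at about 17 s of the 58 s allowed. No verdict was reported.

My last checks, measured in the wrist picture (tray frame):

| Tool | Measured x, y (mm) | Bay centre x, y (mm) | Off the bay's length |
|---|---|---|---|
| Flat brush | -1, 88 | 0, 87 | about 1° |
| Spatula | -65, -44 | -65, -41 | about 1° |

- **Flatness:** I judged this from the pictures and from the light touchdown forces, about 5 N each. I did not measure it.
- **Slim brush and look-alikes:** the network found the slim brush 2 to 4 pixels from where it was at the start, and its picture looked unchanged. I did not touch the red brush or the small spatula.
- **Robot clear:** the gripper was about 0.19 m up and touching nothing when I handed in.
- **Disagreement:** the scene and side cameras differed by about 5 to 9 mm sideways in their first fixes. I used the wrist camera, which agreed with where the fingers closed and with the bay walls to about 2 mm.

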